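# Offer up the ebony saddle over its notch

### The arm

A 7-joint arm with a two-finger parallel gripper is mounted at the origin on the work surface. World frame = base frame: x ahead of the robot, y to its left, z up, the work surface at z = 0. Lengths are in m, angles in rad, forces in N, time in s.
With the tool pointing down it reaches from about 0.425 to 0.825 m from the base axis. Payload 3.6 kg.
Tool frame: the origin (TCP) lies midway between the tips of the shut fingers; the grasp point (between the pads) lies 19 mm behind it; z points along the fingers, y is the line along which they close (so a half turn about z gives the same grasp; the last joint's range is limited). The gripper opens to 93 mm and grips with 3 to 60 N. Pads are 15 mm wide; open, the fingers measure 128 mm over their backs; the gripper's body (75 mm by 188 mm) begins 65 mm behind the grasp point.
Start: joints at [1.246, 0.615, -0.013, 1.423, 0.008, 1.103, -0.04], TCP at [0.191, -0.621, 0.219] pointing down, gripper open.
Joint ranges: [-3.12, 3.12], [-0.3, 2.06], [-1.34, 1.32], [0.26, 2.42], [-1.36, 4.5], [0.01, 1.98], [-2.84, 2.84]. Speed limits (rad/s): [2.79, 2.79, 3.14, 3.14, 3.14, 3.14, 3.14].

### API

Orientations are given as a rotation vector (axis times angle).
In Python, from bench import state, cams, hand_in gives the robot as it stands. The module is installed in compiled form; this text tells all that it offers.
- The arm moves only by the shell command python3 -m creep 'ROWS'. ROWS is JSON, a list of rows, each a list of 7 numbers: the shift along the tool's x, y, z in cm, then the turn, a rotation vector about the tool's x, y, z in degrees, then the opening, from -1 (shut) to 1 (fully open). In form: [[x, y, z, rx, ry, rz, claw], ...]. A call has 1 to 8 rows; each row shifts and turns the commanded pose from where the row before left it, along the tool's axes as they then stand; what a row does not reach is not made up. A row lasts 1/8 s, in which the tool goes at most 62.5 mm and 10.7 degrees, less where a joint would pass 70% of its speed; a pose out of reach is approached as far as the arm can. A call with a gripper value outside its range is refused whole. The fingers move at their own pace and stop on an object; the grip force is fixed at half the most. Time passes only in rows, so rows that do not move let the fingers close. It gives the time, the measured TCP pose, the force, the opening and the grip force at its end, in the units of the state.
- state(): the state, without advancing time (a new reading comes with each control period).
- cams.get_image(name): name is "side" or "top" or "wrist"; returns a dict with "color" (480x640x3 uint8, red, green, blue), "range_z" (480x640 float32, m along the optical axis (not along the pixel's ray), 0 where there is no reading), "fx", "fy", "cx", "cy" (pixels), "dist" ([k1, k2, p1, p2, k3] as OpenCV has them; the pictures are not rectified), "xyz" and "attitude" of the camera in the world; the wrist camera has in their place "tool_from_camera" (4x4, takes a point from camera to tool coordinates, whose origin is the TCP and whose axes are the flange's). Camera axes: x right, y up, looking along -z (the intrinsics and any distortion apply to the point x, -y, -z); pixel columns grow to the right and rows downward; lengths in m; the calibration is good to about 2 mm. A picture is of the moment at which its call begins: read the wrist's pose just before it.
- hand_in(): hands the job in; it is judged then, once.
The state is a dict: "time_s": time; "joint_pos": joint angles; "joint_velocities": joint speeds; "joint_torque": joint torques, N m; "eef_pos": TCP position; "tcp_rot": TCP orientation; "force": force on the tool from outside, world axes, zero at the start; "torque": the same for the moment, N m; "opening": finger opening in m; "gripper_force": force on a finger pad.
Only numpy, scipy, OpenCV 4.12 (cv2) and the standard library are available. Lean on these libraries where they do the work, as an engineer would, in place of code of your own. Each camera call takes 0.05 s, during which the arm holds its last target. There are 200 camera calls.

### The job

Pick up the small black ebony saddle, lift it well above the clips on the clamped rib, carry it across and offer it up to its notch at the tail end of the violin body: hold it level a few millimetres above the notch, centred on it and lined up along it, so that I can sight its ends before it is glued. Neither the saddle nor the gripper may touch the violin or the clamped rib, and nothing else on the bench may be shifted. Finish there, still holding the saddle over the notch; do not put it in or let it go.

Things in the scene. Friction and masses are not known exactly. Their poses are not given: they have to be found in the camera images.
- saddle_mid (a point): Centre of the black ebony saddle, a loose bar 36 mm long, 9 mm thick and 10 mm high (12 g) lying flat on the table. The point is half-way up, 5 mm above its flat underside. Its y axis runs along its length, x across its 9 mm thickness, z up. The two long sides are flat and upright; the crown is full height over the middle 22 mm of its length and slopes down to 5 mm high at the ends. Both ways round are alike.
- notch (a point): Middle of the mouth of the saddle's notch, level with the upper face of the belly's edge, 70 mm above the table. The notch is a cut in the pale belly at the violin's tail end, 38 mm along y, 9 mm along x, 4 mm deep, open to the outside (-x), its floor dark brown. x points along the violin's centre line to the neck end, y along the notch, z up; the saddle's length belongs along y.
- violin: Violin body in pale bare wood, without neck, lying on its back in a low plywood cradle that is fixed to the table; body 356 mm long, 208 mm wide. Origin on the table straight below the notch's middle; x points along the centre line from the tail to the neck end, z up. The edge of the belly is 70 mm above the table; the belly is arched, rising 1.5 mm above its edge at 25 mm from the notch along the centre line and 14 mm in the middle of the body.
- caul: Loose curved poplar caul with a thin maple rib pinched to it by three nickel spring clips, standing between saddle and violin. About 200 mm long along its x axis and 60 mm along y, bulging to +y; caul 36 mm high, clip tops 71 mm above the table. Origin on the table at about the middle of its footprint.
- weight: Loose bronze dome-shaped bench weight, 64 mm across, 57 mm high with its knob, 0.65 kg; origin at the centre of its underside.
- plane: Loose brass finger plane, 46 mm long (x), 18 mm wide, 30 mm high; origin at the centre of its underside.
- divider: Loose steel drafting divider lying flat, 170 mm long (x), 40 mm wide over its points, 9 mm high; origin near its middle, on the table.
- sanding_block: Loose cork sanding block, 100 x 60 x 30 mm; origin at the centre of its underside.
- tailpiece: Loose black ebony violin tailpiece lying flat, 110 mm long (x), 41 mm wide, 12 mm high; origin at the centre of its underside.

How it is judged:
On the way:
1. the saddle is lifted in the fingers above the clip tops (its centre over 90 mm high) (height (world z) of saddle_mid above 0.09 m and contact force between the fingers and saddle above 0.5 N), for 0.1 s.
At the end, for the whole second after the job is handed in: The saddle, held in the fingers and still, hangs over the notch: its centre within 5 mm of the notch's middle seen from above, its underside 1 to 15 mm above the belly's edge, its length within 0.12 rad of the notch's, upright within 0.12 rad, touching nothing but the fingers (horizontal distance between saddle_mid and notch below 0.005 m and z of saddle_mid in the frame of notch between 0.006 and 0.02 m and angle between the y axis of saddle_mid and the y axis of notch, either way round below 0.12 rad and angle between saddle_mid's own z axis and vertical below 0.12 rad and contact force between the fingers and saddle above 0.5 N and contact force between saddle and violin below 0.05 N and linear speed of saddle below 0.02 m/s); the arm keeps its last pose, push and grip.
It fails at once if the saddle touches the violin or its cradle (contact force between saddle and violin above 0.3 N).
It fails at once if the arm or gripper touches the violin or its cradle (contact force between any of the arm, the fingers and violin above 1 N).
It fails at once if the clamped rib is touched or shifted (distance of caul from where it was at the start of the episode above 0.006 m or contact force between saddle and caul above 0.5 N or contact force between any of the arm, the fingers and caul above 1 N).
It fails at once if the weight, plane, divider, sanding block or tailpiece is shifted by more than 10 mm (distance of any of weight, plane, divider, sanding_block, tailpiece from where it was at the start of the episode above 0.01 m).
It also fails if it takes over 40 s, if anything falls off the work surface, if the arm or the gripper's body presses on something with over 40 N, if the wrist force passes 120 N, or if a joint passes its speed limit or range.

## Working session

There is one attempt and no reset: what is moved stays moved. The work goes in short steps, Python scripts to look and compute and a shell command to move; the robot and the scene stay as the last step left them, time stands still between calls to the robot, and variables do not carry over. Pictures are saved under pics/ and viewed, at most 10 in all, crops included, and the job is handed in when it is done.

```bash
mkdir -p pics; cat > h.py <<'E'
import numpy as np, cv2
from scipy.spatial.transform import Rotation as R
from bench import state, cams, hand_in
def grab(name,fn=None):
    s=state(); im=cams.get_image(name)
    if name=='wrist':
        T=np.eye(4);T[:3,:3]=R.from_rotvec(s['tcp_rot']).as_matrix();T[:3,3]=s['eef_pos'];T=T@np.array(im['tool_from_camera'])
    else:
        T=np.eye(4);a=np.array(im['attitude']);T[:3,:3]=a if a.shape==(3,3) else R.from_rotvec(a).as_matrix();T[:3,3]=im['xyz']
    im['T']=T
    K=np.array([[im['fx'],0,im['cx']],[0,im['fy'],im['cy']],[0,0,1]]);im['K']=K
    if fn: cv2.imwrite('pics/'+fn,im['color'][:,:,::-1])
    np.save('last_%s.npy'%name,im,allow_pickle=True)
    return im
def load(name): return np.load('last_%s.npy'%name,allow_pickle=True).item()
def rays(im,uv):
    p=cv2.undistortPoints(np.array(uv,float).reshape(-1,1,2),im['K'],np.array(im['dist'],float)).reshape(-1,2)
    return np.c_[p[:,0],-p[:,1],-np.ones(len(p))]
def onz(im,uv,z):
    d=rays(im,uv)@im['T'][:3,:3].T;o=im['T'][:3,3]
    return o+d*((z-o[2])/d[:,2])[:,None]
def deep(im,uv):
    uv=np.array(uv);d=rays(im,uv);r=im['range_z'][uv[:,1].astype(int),uv[:,0].astype(int)]
    return (d*r[:,None])@im['T'][:3,:3].T+im['T'][:3,3]
E
python3 - <<'E'
from h import *
im=grab('top','top1.png');print(im['xyz'],im['attitude'],im['dist'],im['fx']);print(state())
im=grab('side','side1.png');print(im['xyz'])
im=grab('wrist','wrist1.png');print(im['tool_from_camera'])
E
```

```text
[0.51596128 0.07276017 0.7599863 ] [ 0.10269569 -0.07361027 -1.54447276] [-0.01818429  0.          0.          0.          0.        ] 485.06887120641676
{'time_s': 0.05, 'joint_pos': array([ 1.24546762,  0.61590496, -0.01261526,  1.42488714,  0.00813324,
        1.10342537, -0.04040904]), 'joint_velocities': array([-4.83265580e-04, -1.03043183e-03, -9.62146376e-06, -2.48707677e-03,
       -6.19365713e-04, -2.11296829e-03, -1.02861010e-04]), 'joint_torque': array([ 1.04270046e-03, -4.60476029e+01,  2.10093604e-01, -1.66451490e+01,
       -6.13579759e-02,  1.67397904e-02,  9.75145690e-05]), 'eef_pos': array([ 0.19112423, -0.62043071,  0.21749437]), 'tcp_rot': array([-3.10406743e+00, -4.67388164e-01,  7.06659269e-04]), 'force': array([-0.07235027,  0.12948314, -0.00624872]), 'torque': array([ 0.00385743,  0.05502947, -0.02421803]), 'gripper_force': 0.0, 'opening': 0.09328371258944974}
[ 0.33315357 -0.3516988   0.58906486]
[[-2.05658115e-04  9.70760373e-01  2.40050526e-01  6.64001876e-02]
 [ 9.99999965e-01  1.60200784e-04  2.08879089e-04 -5.87072809e-04]
 [ 1.64315260e-04  2.40050561e-01 -9.70760373e-01 -1.66306593e-01]
 [ 0.00000000e+00  0.00000000e+00  0.00000000e+00  1.00000000e+00]]
```

View pics/top1.png

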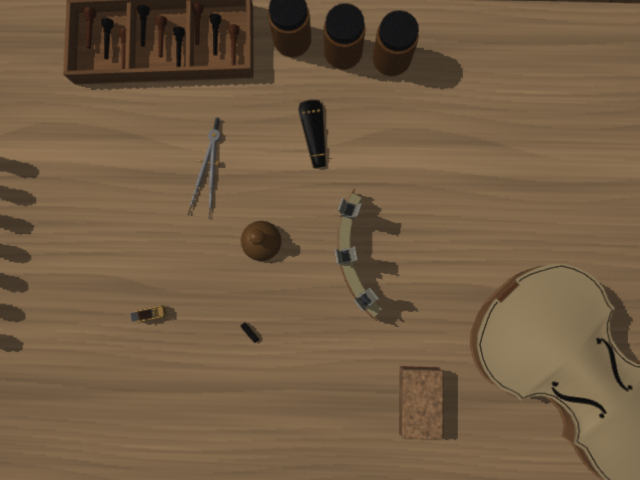

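View pics/side1.png

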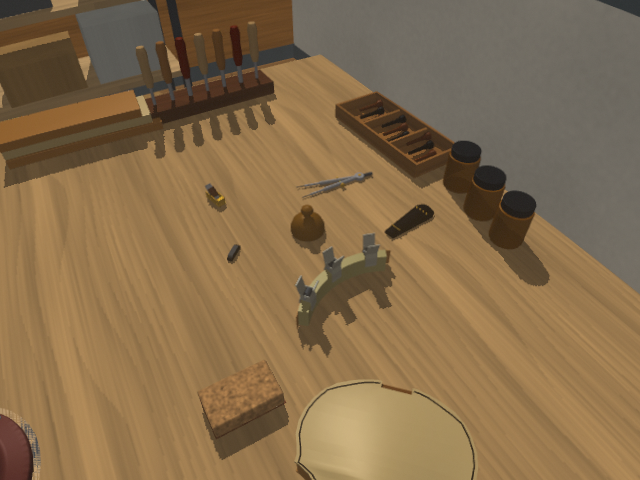

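The top view shows the saddle at about (250,332), the clamped caul at (350,255) between saddle and violin, and the notch as a brown bar at about (509,291). I'll enlarge both.

```bash
python3 - <<'E'
from h import *
im=load('top');c=im['color'][:,:,::-1]
a=cv2.resize(c[312:352,220:280],None,fx=10,fy=10,interpolation=cv2.INTER_CUBIC)[:, :]
b=cv2.resize(c[265:325,470:550],None,fx=9,fy=9,interpolation=cv2.INTER_CUBIC)
a=cv2.resize(a,(400,267));b=cv2.resize(b,(720,540))[:, :]
a=cv2.copyMakeBorder(cv2.resize(c[312:352,220:280],(390,260),interpolation=cv2.INTER_CUBIC),0,320-0,0,0,cv2.BORDER_CONSTANT)[:580]
b=cv2.resize(c[270:315,485:535],(400,360),interpolation=cv2.INTER_CUBIC)
o=np.zeros((580,795,3),np.uint8);o[:260,:390]=a[:260];o[:360,395:795]=b
cv2.imwrite('pics/crop1.png',o)
print(deep(im,[[250,332],[262,345],[509,291],[520,300],[350,208],[346,256],[366,298],[421,400],[261,240],[147,314]]).round(4))
E
```

```text
[[ 4.693e-01  1.935e-01  8.200e-03]
 [ 4.495e-01  1.753e-01  6.000e-04]
 [ 5.399e-01 -1.822e-01  6.530e-02]
 [ 5.274e-01 -1.956e-01  7.050e-02]
 [ 6.579e-01  4.530e-02  4.910e-02]
 [ 5.858e-01  4.990e-02  5.060e-02]
 [ 5.252e-01  1.960e-02  4.950e-02]
 [ 3.787e-01 -6.490e-02  2.790e-02]
 [ 6.063e-01  1.756e-01  5.310e-02]
 [ 4.927e-01  3.511e-01  1.820e-02]]
```

View pics/crop1.png

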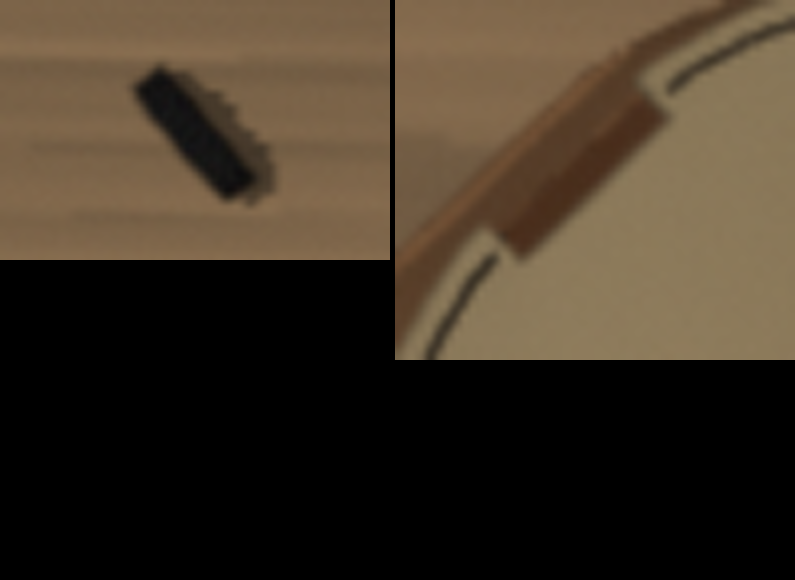

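```bash
cat > go.py <<'E'
from h import *
def delta(p,ydir,label=''):
    "shift in tool axes (cm) and turn about tool z (deg) to TCP p, tool y along +-ydir"
    s=state();M=R.from_rotvec(s['tcp_rot']).as_matrix()
    d=M.T@(np.array(p)-s['eef_pos'])*100
    t=M.T@np.array([*ydir,0]);a=np.degrees(np.arctan2(-t[0],t[1]));a=(a+90)%180-90
    z=M[:,2]; tilt=np.degrees(M.T@np.cross(z,[0,0,-1]))
    print(label,'shift cm',d.round(2),'turn z deg',a.round(1),'tilt fix',tilt.round(2),'q7',s['joint_pos'][6].round(2),'tcp',s['eef_pos'].round(4),'F',s['force'].round(1),'open',s['opening'])
E
python3 - <<'E'
from go import *
im=load('top')
S=onz(im,[[242.6,323.85],[256.6,341.2]],.007);N=onz(im,[[501,302.75],[519.4,284.75]],.07)
e=S[1]-S[0];n=N[1]-N[0];print(S,N,np.linalg.norm(e),np.linalg.norm(n))
u=n/np.linalg.norm(n);out=np.array([-u[1],u[0],0]); out*=np.sign(out[1])
nc=N.mean(0)+out*.0045;print('saddle',S.mean(0),'notch',nc,u)
delta([*S.mean(0)[:2],.15],[-e[1],e[0]],'S'); delta([*nc[:2],.15],out[:2],'N')
E
```

```text
[[0.48131091 0.2056074  0.007     ]
 [0.45556088 0.18292959 0.007     ]] [[ 0.52294163 -0.16898018  0.07      ]
 [ 0.54888751 -0.19534876  0.07      ]] 0.034312491500513194 0.03699311437823218
saddle [0.4684359 0.1942685 0.007    ] notch [ 0.53912215 -0.1790083   0.07      ] [ 0.70137051 -0.71279689  0.        ]
S shift cm [ 50.49 -69.7    6.91] turn z deg -24.2 tilt fix [-0.11  0.    0.  ] q7 -0.04 tcp [ 0.1912 -0.6206  0.2178] F [-0.7 -0.3 -0.1] open 0.09282331054321603
N shift cm [ 46.26 -31.95   6.84] turn z deg 62.6 tilt fix [-0.11  0.    0.  ] q7 -0.04 tcp [ 0.1912 -0.6206  0.2178] F [-0.7 -0.3 -0.1] open 0.09282331054321603
```

```bash
python3 -m creep '[[5,-3.3,0,0,0,0,1],[5,-3.3,0,0,0,0,1],[5,-3.3,0,0,0,0,1],[5,-3.3,0,0,0,0,1],[5,-3.3,0,0,0,0,1],[5,-3.3,0,0,0,0,1],[5,-3.3,0,0,0,0,1],[5,-3.3,0,0,0,0,1]]'; python3 - <<'E'
from go import *
delta([.4684,.1943,.15],[.02268,-.02575],'S')
E
```

```text
time_s: 1.15
eef_pos: [0.4968, -0.2495, 0.2186]
tcp_rot: [3.107, 0.467, -0.0]
force: [1.1, 0.0, -0.5]
opening: 0.093
gripper_force: 0.0
S shift cm [ 10.35 -43.25   6.85] turn z deg -24.3 tilt fix [0.   0.01 0.  ] q7 -0.88 tcp [ 0.4968 -0.2495  0.2186] F [ 1.1  0.  -0.5] open 0.09300438214394918
```

```bash
python3 -m creep '[[1.3,-5.4,0,0,0,0,1],[1.3,-5.4,0,0,0,0,1],[1.3,-5.4,0,0,0,0,1],[1.3,-5.4,0,0,0,0,1],[1.3,-5.4,0,0,0,0,1],[1.3,-5.4,0,0,0,0,1],[1.3,-5.4,0,0,0,0,1],[1.3,-5.4,0,0,0,0,1]]'; python3 -m creep '[[0,0,2,0,0,-8,1],[0,0,2,0,0,-8,1],[0,0,2,0,0,-8,1],[0,0,0,0,0,0,1],[0,0,0,0,0,0,1]]'
python3 - <<'E'
from go import *
im=grab('wrist','w2.png')
delta([.4684,.1943,.10],[.02268,-.02575],'S')
E
```

```text
time_s: 2.15
eef_pos: [0.4678, 0.1939, 0.2187]
tcp_rot: [3.106, 0.467, 0.0]
force: [0.7, 0.3, 0.3]
opening: 0.0928
gripper_force: 0.0
time_s: 2.78
eef_pos: [0.4685, 0.1925, 0.1593]
tcp_rot: [-2.943, -1.1, -0.001]
force: [-0.7, 0.5, 0.9]
opening: 0.093
gripper_force: 0.0
S shift cm [ 0.08 -0.15  5.95] turn z deg -0.4 tilt fix [ 0.03 -0.09  0.  ] q7 -1.46 tcp [0.4687 0.1926 0.1595] F [-0.5 -0.5 -0.7] open 0.09306507980231518
```

View pics/w2.png

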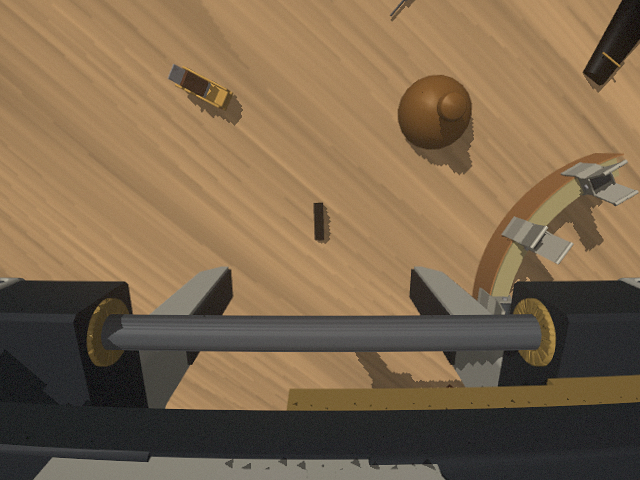

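The wrist view shows the saddle at about (320,222), nearly in line with the tool. I'll refine it with a dark-pixel fit.

```bash
cat >> go.py <<'E'
def saddle(im,box,z=.009,thr=60):
    x0,y0,x1,y1=box;c=im['color'][y0:y1,x0:x1].max(2)
    n,l,st,_=cv2.connectedComponentsWithStats((c<thr).astype(np.uint8));k=1+st[1:,4].argmax()
    v,u=np.nonzero(l==k);b=cv2.boxPoints(cv2.minAreaRect(np.c_[u+x0,v+y0].astype(np.float32)));print('px',b.round(1).tolist(),st[k,4])
    W=onz(im,b,z);e=[W[1]-W[0],W[2]-W[1]];print('sides mm',[round(1000*np.linalg.norm(q),1) for q in e])
    d=max(e,key=np.linalg.norm);return W.mean(0),d[:2]/np.linalg.norm(d)
E
python3 - <<'E'
from go import *
im=load('wrist');c,d=saddle(im,(290,180,350,265),.007);print(c,d)
delta([*c[:2],.06],[-d[1],d[0]])
E
```

```text
px [[314.0, 203.0], [322.20001220703125, 202.6999969482422], [323.29998779296875, 239.0], [315.20001220703125, 239.3000030517578]] 302
sides mm [np.float64(7.7), np.float64(35.2)]
[0.46905282 0.19617789 0.007     ] [-0.7327941  -0.68045044]
 shift cm [ 0.24 -0.25  9.95] turn z deg -1.9 tilt fix [ 0.03 -0.09  0.  ] q7 -1.46 tcp [0.4687 0.1926 0.1595] F [-0.5 -0.5 -0.7] open 0.09306507980231518
```

```bash
python3 -m creep '[[0.2,-0.25,3,0,0,-1.5,0.1],[0,0,4,0,0,0,0.1],[0,0,3,0,0,0,0.1],[0,0,0,0,0,0,0.1],[0,0,0,0,0,0,0.1]]'
python3 - <<'E'
from go import *
im=grab('wrist','w3.png')
c,d=saddle(im,(260,100,390,300),.007);print(c,d)
delta([*c[:2],.003],[-d[1],d[0]])
E
```

```text
time_s: 3.45
eef_pos: [0.4691, 0.1962, 0.0601]
tcp_rot: [-2.927, -1.141, -0.005]
force: [0.4, 0.4, 0.5]
opening: 0.0522
gripper_force: 0.0
px [[316.0, 228.0], [327.0, 228.0], [327.0, 279.0], [316.0, 279.0]] 557
sides mm [np.float64(7.3), np.float64(35.8)]
[0.46938594 0.19628473 0.007     ] [-0.73330629 -0.67989843]
 shift cm [-0.01  0.    5.73] turn z deg -0.2 tilt fix [ 0.06 -0.19  0.  ] q7 -1.5 tcp [0.4692 0.1962 0.0603] F [0.7 0.9 0.1] open 0.05132697224151085
```

View pics/w3.png

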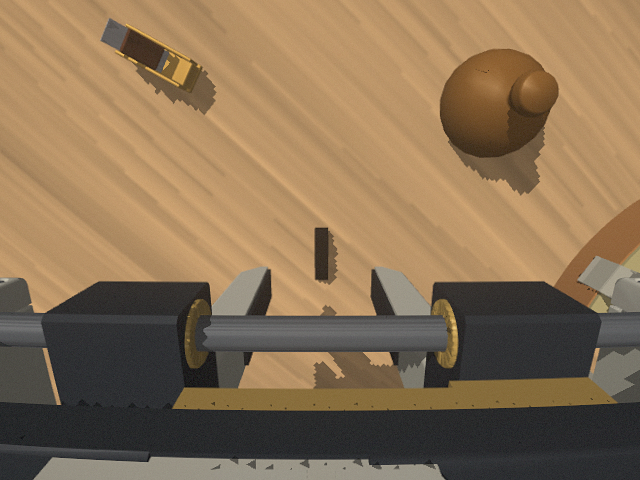

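The saddle (316–327, 228–279) sits centred between the fingers and aligned. Now I'll descend and close.

```bash
python3 -m creep '[[0,0,3,0,0,0,0.1],[0,0,2,0,0,0,0.1],[0,0,0.75,0,0,0,0.1],[0,0,0,0,0,0,0.1],[0,0,0,0,0,0,-1],[0,0,0,0,0,0,-1],[0,0,0,0,0,0,-1],[0,0,0,0,0,0,-1]]'
python3 -m creep '[[0,0,0,0,0,0,-1],[0,0,0,0,0,0,-1],[0,0,-1,0,0,0,-1],[0,0,-3,0,0,0,-1],[0,0,-3,0,0,0,-1],[0,0,-3,0,0,0,-1],[0,0,0,0,0,0,-1],[0,0,0,0,0,0,-1]]'
python3 - <<'E'
from go import *
im=grab('wrist','w4.png')
o=cv2.resize(im['color'][200:330,220:420,::-1],(800,520),interpolation=cv2.INTER_CUBIC);cv2.imwrite('pics/w4c.png',o)
delta([.5391,-.1790,.20],[.7128,.7014],'N')
E
```

```text
time_s: 4.5
eef_pos: [0.4681, 0.1956, 0.0014]
tcp_rot: [-2.927, -1.142, -0.001]
force: [0.4, 0.2, -0.0]
opening: 0.0158
gripper_force: 0.0
time_s: 5.5
eef_pos: [0.4675, 0.1952, 0.1009]
tcp_rot: [2.927, 1.142, -0.001]
force: [0.5, 0.3, 0.0]
opening: 0.0085
gripper_force: 30.0
N shift cm [-20.06  32.39  -9.93] turn z deg 88.1 tilt fix [-0.03  0.1   0.  ] q7 -1.48 tcp [0.4672 0.1951 0.1005] F [-0.4 -0.7  0.3] open 0.008681639409613353
```

View pics/w4c.png

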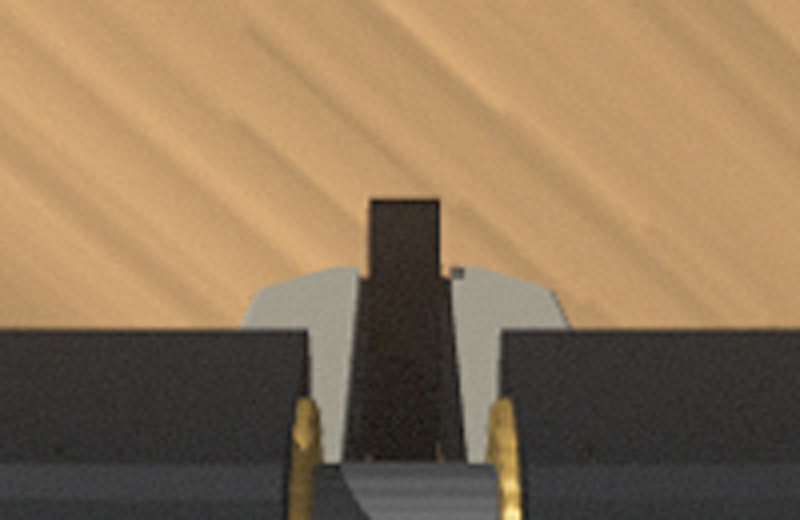

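The saddle is held squarely between the fingers, its far end at crop (405,198). Next: lift, turn, measure its offset in the hand, and carry it over.

```bash
python3 - <<'E'
from go import *
im=load('wrist');s=state();M=R.from_rotvec(s['tcp_rot']).as_matrix()
for z in (-.0014+.005,-.0014):
    p=onz(im,[[321.2,249.5]],s['eef_pos'][2]+z)[0];print('far end in tool mm',(M.T@(p-s['eef_pos'])*1000).round(1))
E
python3 -m creep '[[0,0,-4,0,0,0,-1],[0,0,-4,0,0,0,-1],[0,0,-2,0,0,10,-1],[0,0,0,0,0,10,-1],[0,0,0,0,0,10,-1],[0,0,0,0,0,10,-1],[0,0,0,0,0,10,-1],[0,0,0,0,0,10,-1]]'
python3 -m creep '[[0,0,0,0,0,10,-1],[0,0,0,0,0,10,-1],[0,0,0,0,0,8,-1],[0,0,0,0,0,0,-1]]'
python3 - <<'E'
from go import *
delta([.5391,-.1790,.20],[.7128,.7014],'N')
E
```

```text
far end in tool mm [19.8 -0.1 -3.6]
far end in tool mm [18.3 -0.1  1.4]
time_s: 6.55
eef_pos: [0.4672, 0.1953, 0.1998]
tcp_rot: [3.102, -0.483, -0.004]
force: [-0.2, 0.1, -0.3]
opening: 0.0084
gripper_force: 30.0
time_s: 7.05
eef_pos: [0.4672, 0.1955, 0.2]
tcp_rot: [2.898, -1.208, -0.002]
force: [0.9, 0.4, -1.3]
opening: 0.0086
gripper_force: 30.0
N shift cm [31.66 21.25  0.04] turn z deg 0.2 tilt fix [0.16 0.03 0.  ] q7 -2.73 tcp [0.4672 0.1955 0.2   ] F [ 0.9  0.4 -1.3] open 0.008621521198902493
```

```bash
python3 -m creep '[[4.5,3,0,0,0,0,-1],[4.5,3,0,0,0,0,-1],[4.5,3,0,0,0,0,-1],[4.5,3,0,0,0,0,-1],[4.5,3,0,0,0,0,-1],[4.5,3,0,0,0,0,-1],[4.5,3,0,0,0,0,-1]]'
python3 -m creep '[[0,0,3,0,0,0,-1],[0,0,3,0,0,0,-1],[0,0,0,0,0,0,-1],[0,0,0,0,0,0,-1]]'
python3 - <<'E'
from go import *
im=grab('wrist','w5.png')
delta([.5391,-.1790,.09],[.7128,.7014],'N')
E
```

```text
time_s: 7.92
eef_pos: [0.5397, -0.1776, 0.2004]
tcp_rot: [-2.9, 1.207, 0.002]
force: [-0.6, 0.2, -0.1]
opening: 0.0088
gripper_force: 30.0
time_s: 8.43
eef_pos: [0.5403, -0.1763, 0.1418]
tcp_rot: [-2.899, 1.21, -0.002]
force: [-0.2, 0.2, 0.2]
opening: 0.0085
gripper_force: 30.0
N shift cm [0.08 0.3  5.23] turn z deg 0.1 tilt fix [-0.06 -0.11  0.  ] q7 -1.97 tcp [ 0.5406 -0.1763  0.1423] F [ 0.3 -0.3 -0.1] open 0.008623926717828004
```

View pics/w5.png

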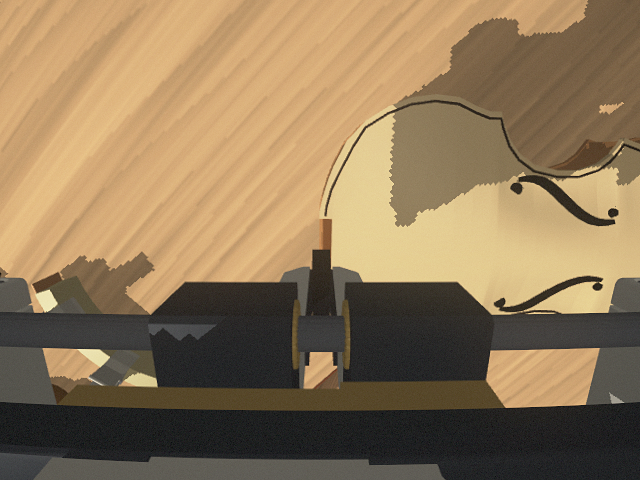

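The notch's far end shows just ahead of the saddle at about (321–332, 219). I'll move closer with the correction.

```bash
python3 -m creep '[[0.1,0.3,2,0,0,0,-1],[0,0,1.5,0,0,0,-1],[0,0,0.7,0,0,0,-1],[0,0,0,0,0,0,-1],[0,0,0,0,0,0,-1]]'
python3 - <<'E'
from go import *
im=grab('wrist','w6.png')
o=cv2.resize(im['color'][190:300,260:400,::-1],(763,600),interpolation=cv2.INTER_CUBIC);cv2.imwrite('pics/w6c.png',o)
delta([.5391,-.1790,.082],[.7128,.7014],'N')
E
```

```text
time_s: 9.1
eef_pos: [0.5389, -0.1791, 0.0997]
tcp_rot: [-2.898, 1.211, -0.002]
force: [0.2, 0.4, -0.7]
opening: 0.0085
gripper_force: 30.0
N shift cm [ 0.01 -0.02  1.77] turn z deg 0.1 tilt fix [-0.04 -0.06  0.  ] q7 -1.96 tcp [ 0.5388 -0.1791  0.0997] F [0.2 0.2 0.4] open 0.008696170741536354
```

View pics/w6c.png

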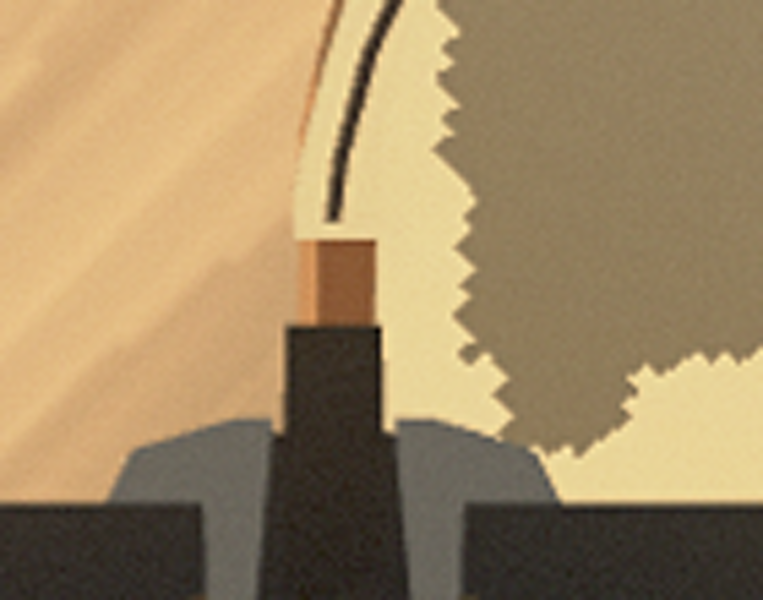

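The notch's far end lies at crop row 240, with its inner wall at column 376. The saddle's end is at row 326, columns 286–381.

```bash
python3 - <<'E'
from go import *
im=load('wrist');s=state();M=R.from_rotvec(s['tcp_rot']).as_matrix()
f=lambda u,v:[260+u/5.45-.5,190+v/5.455-.5]
def t(l,uv,z): print(l,((onz(im,uv,z)-s['eef_pos'])@M*1000).round(1).tolist())
t('notch far: outer, inner corner; inner near',[f(299,240),f(376,240),f(376,320)],.07)
t('saddle end',[f(286,326),f(381,326)],s['eef_pos'][2]-.0014)
i=deep(im,[[340,235],[345,215]]);print(i.round(4))
E
```

```text
notch far: outer, inner corner; inner near [[18.9, -4.4, 29.8], [18.9, 4.0, 29.8], [9.9, 4.0, 29.8]]
saddle end [[17.4, -5.1, 1.4], [17.4, 3.8, 1.4]]
[[ 0.5441 -0.1996  0.0714]
 [ 0.5503 -0.21    0.0701]]
```

Within 1 mm both ways; now the final descent to about 8.5 mm under-clearance.

```bash
python3 -m creep '[[0.05,0,1,0,0,0,-1],[0,0,0.6,0,0,0,-1],[0,0,0.35,0,0,0,-1],[0,0,0,0,0,0,-1],[0,0,0,0,0,0,-1],[0,0,0,0,0,0,-1]]'
python3 - <<'E'
from go import *
im=grab('wrist','w7.png')
o=cv2.resize(im['color'][190:300,260:400,::-1],(763,600),interpolation=cv2.INTER_CUBIC);cv2.imwrite('pics/w7c.png',o)
im=grab('side','s7.png')
delta([.5391,-.1790,.08],[.7128,.7014],'N')
E
```

```text
time_s: 9.9
eef_pos: [0.5389, -0.1794, 0.0799]
tcp_rot: [-2.898, 1.212, -0.001]
force: [0.1, -1.3, -0.6]
opening: 0.0086
gripper_force: 30.0
N shift cm [-0.   -0.04 -0.01] turn z deg 0.1 tilt fix [-0.02 -0.02  0.  ] q7 -1.95 tcp [ 0.5388 -0.1793  0.0799] F [ 0.1 -0.2  0.4] open 0.008774010172839231
```

View pics/w7c.png

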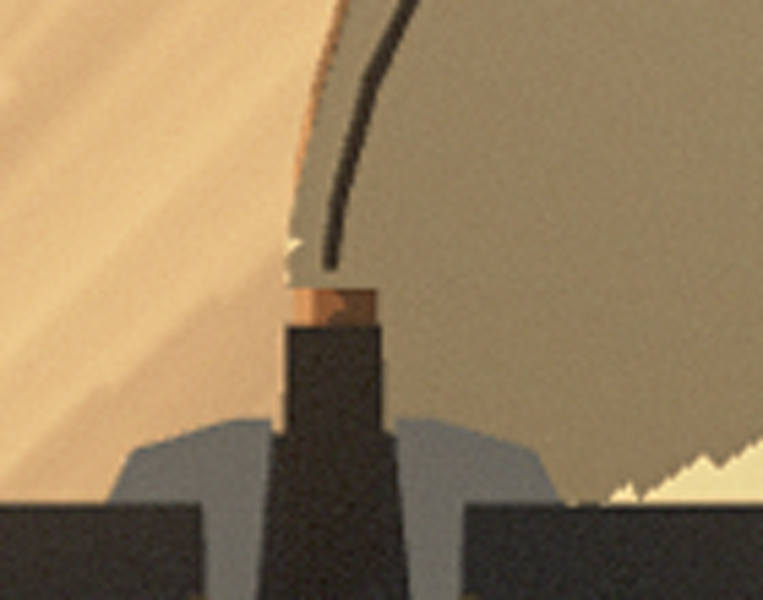

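View pics/s7.png

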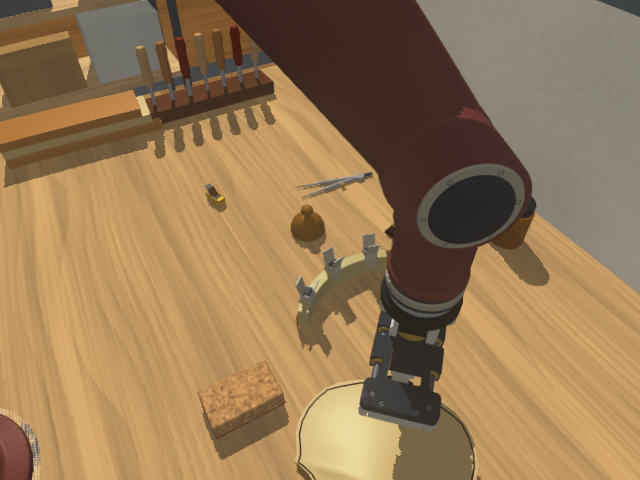

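The saddle, at columns 286–381, hangs in line with the notch, at columns 290–376 with its end at row 288. The side view shows everything else where it was, so I'm handing in.

```bash
python3 -c "from bench import hand_in; print(hand_in())"
```

```text
the job is handed in; nothing more can be done
None
```

The job is handed in, with no verdict shown: the saddle is still gripped level about 8–9 mm above its notch, centred and lined up to within about 1 mm by the wrist camera, and I saw no sign of contact or anything shifted.

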